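# Switch off a charging bay, draw the short pack out and hold it up level

## Robot

A 6-joint arm with a two-finger parallel gripper is mounted at the origin on the work surface. World frame = base frame: x ahead of the robot, y to its left, z up, the work surface at z = 0. Lengths are in m, angles in rad, forces in N, time in s.
With the tool pointing down it reaches from about 0.25 to 0.775 m from the base axis. Payload 4 kg.
Tool frame: the origin (TCP) lies at the very end of the fingers, on their centre line; the grasp point (between the pads) lies 19 mm behind it; z points along the fingers, y is the line along which they close (so a half turn about z gives the same grasp; the last joint's range is limited). The gripper opens to 94 mm and grips with 3 to 60 N. Pads are 16 mm wide; open, the fingers measure 119 mm over their backs; the gripper's body (75 mm by 177 mm) begins 78 mm behind the grasp point.
Start: joints at [-1.344, 0.087, 1.371, -0, 1.684, -0.103], TCP at [0.178, -0.52, 0.206] pointing down, gripper open.
Joint ranges: [-3.1, 3.1], [-0.76, 2.03], [0.27, 2.55], [-1.08, 4.22], [0.17, 2.65], [-2.57, 2.57]. Speed limits (rad/s): [2.79, 2.79, 3.14, 3.14, 3.14, 3.14].

## Interface

Orientations are given as [roll, pitch, yaw] about the fixed x, y, z axes, in that order (R = Rz(yaw) Ry(pitch) Rx(roll)).
In Python, from bench import robot, snapshot, finder gives the robot as it stands.
- The arm moves only by the tool drive_tool, never from a script. Its argument "deltas" is text: rows parted by semicolons, each of 7 numbers parted by spaces: the shift along the tool's x, y, z each as a share of 100 mm, from -1 to 1, then the turn, a rotation vector about the tool's x, y, z each as a share of 90 degrees, from -1 to 1, then the finger opening in mm, from 0 to 94. In form: tx ty tz rx ry rz gripper; .... A call has 1 to 5 rows; each row is the pose to reach, as a shift and turn from the pose commanded when the call began, along the tool's axes at that moment; what a row does not reach only later rows make up. A row lasts 1/10 s, in which the tool goes at most 50 mm and 8.59 degrees, less where a joint would pass 70% of its speed; a pose out of reach is approached as far as the arm can. A call with a number of a shift or a turn outside -1 to 1 is refused whole. A call with a gripper value outside its range is refused whole. The fingers move at their own pace and stop on an object; the grip force is fixed at half the most. Time passes only in rows, so rows that repeat a pose let the fingers close. It gives the time, the measured TCP pose, the force, the opening and the grip force at its end, in the units of the state.
- robot.get_obs(): the state, without advancing time (a new reading comes with each control period).
- snapshot(name): name is "side" or "top"; returns a dict with "img" (400x640x3 uint8, red, green, blue), "fx", "fy", "cx", "cy" (pixels), "T" (4x4, takes a point from camera to world coordinates). Camera axes: x right, y up, looking along -z (the intrinsics and any distortion apply to the point x, -y, -z); pixel columns grow to the right and rows downward; lengths in m; the calibration is good to about 2 mm. A picture is of the moment at which its call begins. There is no depth.
- robot.close_job(): hands the job in; it is judged then, once.
Trained networks look in the newest picture that a camera, given by its name, has taken for a name from the list of things; names that differ only in an ending like _2 or _b are one class to them, and where a whole thing is asked for, a point or a joint stands for the part that bears it (a point fixed in the world has none). Each returns a list of dicts, best first, with "confidence" (0 to 1); they miss things now and then, are a little off and sometimes report something else, mostly with a low value. They report only what shows in the picture. A call takes as long as a camera call. They do not tell look-alikes from the thing itself.
- finder.look_for(camera, thing): "xy" ([column, row] in pixels, amid what is visible of it).
- finder.masks_of(camera, thing): "region" (400x640 bool, what is visible of it) and "xy" ([column, row] in pixels, amid what is visible of it).
- finder.landmark_of(camera, thing): "xy" ([column, row] in pixels: a listed point, or the origin of a listed thing).
The state is a dict: "time": time; "joint_positions": joint angles; "qvel": joint speeds; "joint_torque": joint torques, N m; "tool_pos": TCP position; "ee_rot": TCP orientation; "wrist_force": force on the tool from outside, world axes, zero at the start; "wrist_torque": the same for the moment, N m; "width": finger opening in m; "finger_force": force on a finger pad.
Only numpy, scipy, OpenCV 4.12 (cv2) and the standard library are available. Lean on these libraries where they do the work, as an engineer would, in place of code of your own. Each camera call takes 0.05 s, during which the arm holds its last target. There are 200 camera calls.

## Task

The shorter of the two silver battery packs leaning in the charging case must be checked for swelling. First switch off its own bay by pressing the raised half of the rocker switch straight behind that pack fully down, then draw the pack out of its bay and turn it level in the air, with the broad face that looks upward now staying on top. Finish still holding it like that, steady and with its middle at least 15 cm above the board, and leave the longer pack, its switch and the loose things on the board alone.

Things in the scene. Friction and masses are not known exactly. Their poses are not given: they have to be found in the camera images.
- case: black plastic charging case, fixed, 190 mm deep (x) x 260 mm wide (y), deck 40 mm above the board. Origin at the centre of its underside; x points from its front (robot side) to its back, y to its left, z up. Two equal bays side by side at y = +52 mm (left) and -52 mm (right); behind each bay, at x = 60 mm, is its own rocker switch.
- bay_left (a point): centre of the floor of the left bay's pocket (seated end of a pack). The bay leans 45 degrees to the front: a pack's free end is up and nearest the robot, and it comes out along its length, up and forwards. Pocket 22 mm deep, inside 49 x 28 mm, walls 4-5 mm, top edge 83 mm above the board; a back rest 24 mm wide lies under the pack to 78 mm from the floor.
- bay_right (a point): the same point of the right bay
- short_pack_mid (a point): the shorter silver battery pack, 96 x 46 x 25 mm, about 0.2 kg, in the left or right bay; point at its very middle. x runs along its length to the seated end (-x points out of the bay), y across its 46 mm width, z is the normal of the broad face that looks up (at the start it leans 45 degrees to the back of the case). Its narrow long sides are free to grasp beyond the pocket.
- long_pack_mid (a point): the longer silver battery pack, 138 x 46 x 25 mm, about 0.29 kg, in the other bay; point at its middle, axes as for the short pack. To be left in place.
- rocker_left (a joint): white V-shaped rocker switch behind the left bay, 36 mm (x) x 22 mm, hinge across the case (y) 50 mm above the board. 0 = on: the half farther from the robot is raised by 0.38 rad, the near half is level. 0.38 rad = off: the far half is pressed level. It stays where it is left; about 3 N on the raised half moves it.
- rocker_right (a joint): the same rocker switch behind the right bay.
- press_left (a point): point on the upper surface of the far half of the left rocker, 14 mm behind its hinge axis (it moves down 5 mm as the switch goes off)
- press_right (a point): the same point on the right rocker
- wheel_wrench: purple aluminium wheel wrench lying on the board beside the case, 112 mm long with a 60 mm cross bar; origin under its shaft's middle. Leave alone.
- spur_gear: white nylon spur gear lying flat in front of the case, 49 mm across, 12 mm high; origin under its centre. Leave alone.
- transponder: green plastic transponder, 52 x 24 x 13 mm, lying beside the case; origin under its centre. Leave alone.
Mind the look-alikes: they are no part of the job. What is shaped like the part that bears long_pack_mid but orange or yellow is not meant. What is shaped like the part that bears short_pack_mid but orange is not meant.

How it is judged:
On the way, in this order (a step that is already met when the one before it is completed fails the run):
1. the short pack's own rocker is off while the pack still sits in its bay (distance of short_pack_mid from where it was at the start of the episode below 0.015 m and ((y of long_pack_mid in the frame of case below 0 m and value of joint rocker_left above 0.32 rad) or (y of long_pack_mid in the frame of case above 0 m and value of joint rocker_right above 0.32 rad))), for 0.1 s.
2. the short pack has been drawn out of its bay (distance of short_pack_mid from where it was at the start of the episode above 0.03 m and contact force between short_pack and case below 0.1 N and height (world z) of short_pack_mid above 0.11 m), for 0.1 s.
At the end, for the whole second after the job is handed in: Own rocker over 0.32 rad, other under 0.15; fingers hold the short pack clear of case and long pack, middle over 14 cm up, its upper broad face up within 0.22 rad, steady (0.03 m/s, 0.3 rad/s); long pack within 15 mm, loose things within 30 mm of their starts (height (world z) of short_pack_mid above 0.14 m and angle between short_pack_mid's own z axis and vertical below 0.22 rad and contact force between short_pack and the fingers above 1 N and contact force between short_pack and case below 0.1 N and contact force between short_pack and long_pack below 0.1 N and linear speed of short_pack below 0.03 m/s and angular speed of short_pack below 0.3 rad/s and ((y of long_pack_mid in the frame of case below 0 m and value of joint rocker_left above 0.32 rad and value of joint rocker_right below 0.15 rad) or (y of long_pack_mid in the frame of case above 0 m and value of joint rocker_right above 0.32 rad and value of joint rocker_left below 0.15 rad)) and distance of long_pack_mid from where it was at the start of the episode below 0.015 m and distance of each of wheel_wrench, spur_gear, transponder from where it was at the start of the episode below 0.03 m); the arm keeps its last pose, push and grip.
It fails at once if the long pack was disturbed (distance of long_pack_mid from where it was at the start of the episode above 0.02 m).
It fails at once if the long pack's switch was turned off ((y of long_pack_mid in the frame of case below 0 m and value of joint rocker_right above 0.25 rad) or (y of long_pack_mid in the frame of case above 0 m and value of joint rocker_left above 0.25 rad)).
It fails at once if a loose thing on the board was pushed away (distance of any of wheel_wrench, spur_gear, transponder from where it was at the start of the episode above 0.04 m).
It also fails if it takes over 40 s, if anything falls off the work surface, if the arm or the gripper's body presses on something with over 40 N, if the wrist force passes 120 N, or if a joint passes its speed limit or range.

## Working session

There is one attempt and no reset: what is moved stays moved. The work goes in short steps, Python scripts to look and compute and a tool call to move; the robot and the scene stay as the last step left them, time stands still between calls to the robot, and variables do not carry over. Pictures are saved under pics/ and viewed, at most 10 in all, crops included, and the job is handed in when it is done.

Besides the shell and the picture viewer there is one more tool, called after "Emit:" as a command line: name --argument value ..., lists and objects as JSON in quotes. drive_tool: Moves the arm, as the interface text tells. Shift numbers are shares of 100 mm and turn numbers shares of 90 degrees, none past 1 either way. Its arguments: {"type":"object","properties":{"deltas":{"type":"string"}},"required":["deltas"]}

```bash
mkdir -p pics; ls; python3 - <<'E'
from bench import robot, snapshot, finder
import cv2,numpy as np
for c in ["side","top"]:
    s=snapshot(c); cv2.imwrite(f"pics/{c}0.png",s["img"][:,:,::-1]); print(c,{k:v for k,v in s.items() if k!="img"})
    for n in ["short_pack_mid","long_pack_mid","press_left","press_right","bay_left","bay_right","case"]:
        print(n,[(np.round(d["xy"],1).tolist(),round(d["confidence"],2)) for d in finder.landmark_of(c,n)])
    for n in ["short_pack_mid","long_pack_mid","rocker_left"]:
        print("look",n,[(np.round(d["xy"],1).tolist(),round(d["confidence"],2)) for d in finder.look_for(c,n)])
print(robot.get_obs())
E
```

```text
pics
side {'fx': 394.93041664901057, 'fy': 394.93041664901057, 'cx': 318.72104503914215, 'cy': 206.7612156427587, 'T': array([[-0.99041205,  0.05995055, -0.12445843,  0.4838742 ],
       [-0.13794632, -0.4774612 ,  0.86775666,  0.74859937],
       [-0.00740158,  0.87660523,  0.48115328,  0.51207027],
       [ 0.        ,  0.        ,  0.        ,  1.        ]])}
short_pack_mid [([349.1, 197.1], 0.86), ([246.5, 222.6], 0.68), ([331.9, 199.3], 0.6)]
long_pack_mid [([355.3, 218.6], 0.89), ([218.4, 269.5], 0.87), ([438.6, 276.1], 0.82), ([338.8, 311.2], 0.24)]
press_left [([297.4, 210.3], 0.5), ([294.3, 236.7], 0.47), ([410.6, 234.9], 0.36)]
press_right [([296.8, 210.4], 0.48)]
bay_left [([335.2, 238.5], 0.89), ([326.3, 243.8], 0.3)]
bay_right [([334.5, 210.2], 0.81), ([332.7, 199.8], 0.36)]
case [([326.5, 238.6], 0.62)]
look short_pack_mid [([355.1, 195.1], 0.86), ([243.4, 222.3], 0.6), ([319.7, 245.9], 0.3)]
look long_pack_mid [([435.9, 273.4], 0.96), ([220.0, 270.9], 0.89), ([360.7, 213.4], 0.62)]
look rocker_left [([299.1, 239.5], 0.6)]
top {'fx': 483.53510830741516, 'fy': 483.535108
[... 901 characters left out ...]
.48)]
{'time': 1.1, 'joint_positions': array([-1.34416112e+00,  8.71889499e-02,  1.37070767e+00,  1.54577698e-05,
        1.68359760e+00, -1.03085707e-01]), 'qvel': array([-0.00057635,  0.00226538, -0.00160399,  0.00219278, -0.00032061,
       -0.00138529]), 'joint_torque': array([ 1.20061039e-03, -3.40052068e+01, -3.02599812e+01,  7.20235496e-02,
        2.36970198e-02,  1.41669290e-05]), 'tool_pos': array([ 0.17809031, -0.52038613,  0.20550803]), 'ee_rot': array([ 3.14149316e+00, -5.14859899e-06,  3.29722659e-01]), 'wrist_force': array([-0.43496006,  0.0051778 ,  0.51047542]), 'wrist_torque': array([-0.01615249,  0.00764269,  0.03283119]), 'finger_force': 0.0, 'width': 0.09402636606053225}
```

View pics/side0.png

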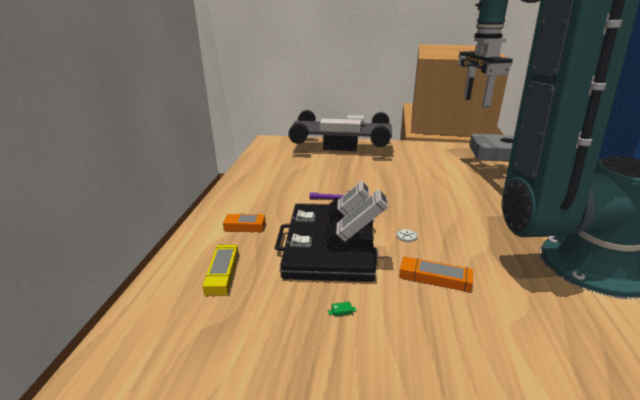

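View pics/top0.png

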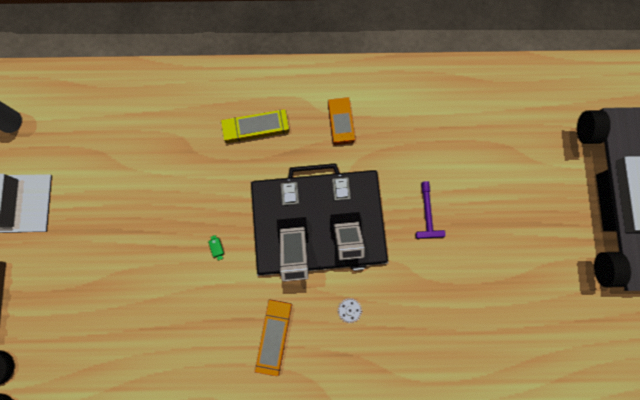

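The top view shows two silver packs in the case: the long one at (293,250) on the left and the short one at (348,240) on the right. The short pack could be mistaken for three things: the orange short pack at (341,121), the long silver pack at (293,250), and the orange/yellow long packs at (273,339) and (256,124). By the description I choose the silver one at (348,240), in the right bay, with its rocker at (341,187). Next I check that in a crop and fit the case pose.

```bash
cat > h.py <<'E'
import numpy as np
from bench import robot, snapshot, finder
def proj(s,P):
    P=np.atleast_2d(P); T=s["T"]; p=(P-T[:3,3])@T[:3,:3]
    return np.c_[s["cx"]+s["fx"]*p[:,0]/-p[:,2], s["cy"]-s["fy"]*p[:,1]/-p[:,2]]
def tri(ss,uv):
    A=[];b=[]
    for s,(u,v) in zip(ss,uv):
        d=s["T"][:3,:3]@[(u-s["cx"])/s["fx"],-(v-s["cy"])/s["fy"],-1]; d/=np.linalg.norm(d)
        M=np.eye(3)-np.outer(d,d); A.append(M); b.append(M@s["T"][:3,3])
    return np.linalg.lstsq(np.vstack(A),np.hstack(b),rcond=None)[0]
E
python3 - <<'E'
from h import *
import cv2
from scipy.optimize import least_squares
S=snapshot("side");T=snapshot("top")
print("bayR",tri([S,T],[(334.5,210.2),(343.7,221.1)]),"bayL",tri([S,T],[(335.2,238.5),(289,226.6)]),"short",tri([S,T],[(349.1,197.1),(345,236.7)]),"long",tri([S,T],[(355.3,218.6),(292.8,248.2)]),"pR",tri([S,T],[(296.8,210.4),(339.8,178.9)]),"pL",tri([S,T],[(294.3,236.7),(285.8,184.3)]))
def pts(p):
    x,y,w,bx,bz=p;c,s=np.cos(w),np.sin(w);q=.7071
    L=np.array([[bx,.052,bz],[bx,-.052,bz],[bx-.048*q,-.052,bz+.048*q],[bx-.069*q,.052,bz+.069*q],[.074,.052,.056],[.074,-.052,.056],[0,0,0],
      [-.095,.13,.04],[-.095,-.13,.04],[.095,.13,.04],[.095,-.13,.04]])
    return L@np.array([[c,s,0],[-s,c,0],[0,0,1]])+[x,y,0]
n=np.nan
uS=np.array([(335.2,238.5),(334.5,210.2),(349.1,197.1),(355.3,218.6),(294.3,236.7),(296.8,210.4),(326.5,238.6),(376,269),(n,n),(284,269),(n,n)])
uT=np.array([(289,226.6),(343.7,221.1),(345,236.7),(292.8,248.2),(285.8,184.3),(339.8,178.9),(316.7,220.5),(257,273),(386,263),(252,182),(379,171)])
def f(p):
    P=pts(p); return np.nan_to_num(np.r_[proj(S,P)-uS,proj(T,P)-uT]).ravel()
r=least_squares(f,[.4,0,.05,0,.05],loss="soft_l1"); print(r.x); print(np.round(f(r.x).reshape(-1,2),1)); print(pts(r.x).round(4))
a=cv2.resize(T["img"][150:290,230:410],None,fx=4,fy=4,interpolation=2)
for u in proj(T,pts(r.x)): cv2.circle(a,tuple(int(k) for k in (u-[230,150])*4+2),3,(255,0,0),-1)
cv2.imwrite("pics/crop1.png",a[:,:,::-1])
E
```

```text
bayR [ 0.56128689 -0.04792227  0.06385046] bayL [0.55100293 0.05843082 0.05630762] short [ 0.52749824 -0.04713649  0.10046126] long [0.50785605 0.04946904 0.10186128] pR [ 0.64794477 -0.04275618  0.05974546] pL [0.6361608  0.06406036 0.05729901]
[ 0.56723121  0.00393055  0.07293961 -0.00917657  0.05731378]
[[-2.5 -1.6]
 [-0.3  2.3]
 [ 0.1  2.8]
 [ 1.6 -1.1]
 [-1.  -0.4]
 [ 1.9  1.7]
 [ 2.7  6.8]
 [-0.5 -1.2]
 [ 0.   0. ]
 [-5.8 -4.5]
 [ 0.   0. ]
 [ 1.7 -0.5]
 [ 0.1  0.3]
 [ 1.8 -0.2]
 [-1.2  0.5]
 [ 1.6  0.4]
 [-0.2  1.3]
 [-0.   2.9]
 [-2.4  1.5]
 [ 1.4 -0.6]
 [-3.6 -2.3]
 [-2.7 -2.3]]
[[ 0.5543  0.0551  0.0573]
 [ 0.5619 -0.0486  0.0573]
 [ 0.528  -0.0511  0.0913]
 [ 0.5056  0.0516  0.1061]
 [ 0.6372  0.0612  0.056 ]
 [ 0.6448 -0.0425  0.056 ]
 [ 0.5672  0.0039  0.    ]
 [ 0.463   0.1267  0.04  ]
 [ 0.482  -0.1326  0.04  ]
 [ 0.6525  0.1405  0.04  ]
 [ 0.6715 -0.1188  0.04  ]]
```

View pics/crop1.png

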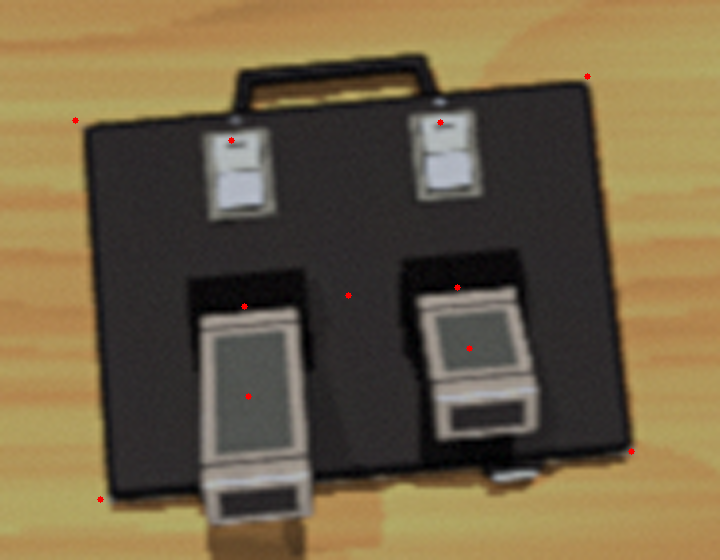

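The crop confirms the choice: the short silver pack is in the right bay at crop (478,365), and its rocker is at crop (446,155), where the upper, farther half is raised. The fit is about 3 mm off at the rockers, so I'll refine it with the side crop.

```bash
python3 - <<'E'
from h import *
import cv2
S=snapshot("side")
a=cv2.resize(S["img"][175:285,265:395],None,fx=5,fy=5,interpolation=2)
cv2.imwrite("pics/crop2.png",a[:,:,::-1])
E
```

```text
(no output)
```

View pics/crop2.png

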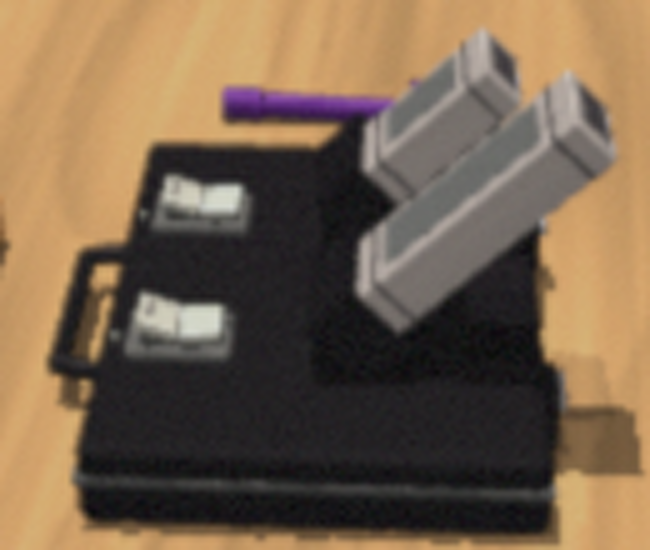

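The side crop shows the short pack behind the long one, with its far upper free corner at crop (483,28). The rocker V-lines are at (200,198) on the right and (179,321) on the left. I'll refit with these corner and hinge points.

```bash
cat > fit.py <<'E'
from h import *
from scipy.optimize import least_squares
S=snapshot("side");T=snapshot("top")
q=.70710678
def pk(half,sy,y,sz,bx,bz): # free end corner in case frame
    L=2*half; return [bx-L*q+sz*.0125*q, y+sy*.023, bz+L*q+sz*.0125*q]
def model(p):
    x,y,w,bx,bz,zh,dl=p[:7]
    L=[pk(.048,-1,-.052,1,bx,bz),pk(.048,1,-.052,1,bx,bz),pk(.048,-1,-.052,-1,bx,bz),pk(.048,1,-.052,-1,bx,bz),
       pk(.069,-1,.052,1,bx,bz),pk(.069,1,.052,1,bx,bz),pk(.069,-1,.052,-1,bx,bz),pk(.069,1,.052,-1,bx,bz),
       [.06,.052,zh],[.06,-.052,zh],[-.095,.13,.04],[.095,.13,.04],[-.095,-.13,.04],[.095,-.13,.04]]
    return np.array(L)
def W(p,L):
    c,s=np.cos(p[2]),np.sin(p[2]); return np.asarray(L)@np.array([[c,s,0],[-s,c,0],[0,0,1]])+[p[0],p[1],0]
n=np.nan; N=(n,n)
s=lambda u,v:(265+(u-2)/5,175+(v-2)/5)
t=lambda u,v:(230+(u-1.5)/4,150+(v-1.5)/4)
uS=np.array([s(483,28),N,N,N,s(570,72),N,N,s(612,150),s(179,321),s(200,198),N,N,N,N])
uT=np.array([t(536,374),t(433,383),t(537,430),t(437,440),t(308,463),t(203,472),t(310,513),t(210,520),t(240,171),t(449,150),t(108,498),t(86,127),t(632,446),t(585,87)])
def f(p):
    P=W(p,model(p)); sh=np.r_[np.tile(p[7:9],(len(uS),1)),np.zeros((len(uT),2))]
    return np.r_[np.nan_to_num(np.r_[proj(S,P)-uS,proj(T,P)-uT]-sh).ravel(),p[7:9]/1.0]
r=least_squares(f,[.565,0,.06,0,.05,.05,0,0,0],loss="soft_l1")
p=r.x
if __name__=="__main__":
    print(p.round(4)); print(np.round(f(p)[:-2].reshape(-1,2),1).T)
    print("bayR",W(p,[[p[3],-.052,p[4]]]),"shortmid",W(p,[[p[3]-.048*q,-.052,p[4]+.048*q]]),"longmid",W(p,[[p[3]-.069*q,.052,p[4]+.069*q]]),"press",W(p,[[.074,-.052,.056]]))
E
python3 fit.py
```

```text
[ 0.5676  0.0014  0.0743 -0.0071  0.0547  0.0495 -0.     -0.5972 -0.2281]
[[-0.9  0.   0.   0.  -1.6  0.   0.   0.2  0.3  0.7  0.   0.   0.   0.
   0.3  0.3  0.1 -0.2  0.3 -0.4  0.8 -0.7 -0.3 -0.6 -0.7 -1.5  1.1  1.6]
 [-0.5  0.   0.   0.  -0.8  0.   0.   2.5 -0.2  0.1  0.   0.   0.   0.
   2.   2.1 -1.3 -1.4  0.9  1.1 -0.8 -0.  -0.3  0.4  0.2 -1.8  0.9 -3. ]]
bayR [[ 0.56446772 -0.05095257  0.05470307]] shortmid [[ 0.53062025 -0.05347215  0.0886442 ]] longmid [[0.50809167 0.04913859 0.10349344]] press [[ 0.64529626 -0.04493577  0.056     ]]
```

Fit is consistent: pixel residuals are mostly under 2 px, and bay z = 54.7 mm against 54 mm expected from the pocket geometry. The press point is (0.645, -0.045) and the short pack's middle is (0.531, -0.053, 0.089). Next I move over the rocker with the fingers closed.

Emit:
drive_tool --deltas "0.4 -0.2 0 0 0 0.08 0; 0.8 -0.4 0 0 0 0.1625 0; 1 -0.5 0 0 0 0.1625 0; 1 -0.5 0 0 0 0.1625 0"

```text
time: 1.75
tool_pos: [0.2583, -0.439, 0.206]
ee_rot: [3.141, -0.001, 0.079]
wrist_force: [-0.2, -0.1, 0.7]
width: 0.0656
finger_force: 0.0
```

```bash
cat > to.py <<'E'
import sys
from h import *
from scipy.spatial.transform import Rotation as R
def to(x,y,z,rpy):
    o=robot.get_obs(); A=R.from_euler("xyz",o["ee_rot"]); B=R.from_euler("xyz",rpy)
    d=A.inv().apply(np.array([x,y,z])-o["tool_pos"])*10; t=(A.inv()*B).as_rotvec()/(np.pi/2)
    print("pose",o["tool_pos"].round(4),o["ee_rot"].round(3),"t",round(o["time"],2),"delta",d.round(3),t.round(4),"F",o["wrist_force"].round(1),"w",round(o["width"],4))
if __name__=="__main__":
    a=[float(v) for v in sys.argv[1:]]; to(*a[:3],a[3:6])
E
python3 to.py .645 -.045 .12 3.14159 0 .0743
```

```text
pose [ 0.2583 -0.439   0.206 ] [ 3.141e+00 -1.000e-03  7.900e-02] t 1.75 delta [ 4.164 -3.624  0.862] [ 0.0003 -0.0006  0.0028] F [-0.2 -0.1  0.7] w 0.0656
```

Emit:
drive_tool --deltas "0.33 -0.33 0 0 0 0 0; 0.66 -0.66 0 0 0 0 0; 1 -1 0 0 0 0 0; 1 -1 0 0 0 0 0"

```text
time: 2.15
tool_pos: [0.3513, -0.3307, 0.2058]
ee_rot: [-3.141, -0.002, 0.081]
wrist_force: [-0.8, 0.1, 0.3]
width: 0.0337
finger_force: 0.0
```

Emit:
drive_tool --deltas "0.33 -0.33 0 0 0 0 0; 0.66 -0.66 0 0 0 0 0; 1 -1 0 0 0 0 0; 1 -1 0 0 0 0 0"

```text
time: 2.55
tool_pos: [0.4434, -0.2238, 0.2054]
ee_rot: [-3.141, -0.001, 0.081]
wrist_force: [-0.9, -1.0, -1.0]
width: 0.0022
finger_force: 0.0
```

Emit:
drive_tool --deltas "0.33 -0.33 0 0 0 0 0; 0.66 -0.66 0 0 0 0 0; 1 -1 0 0 0 0 0; 1 -1 0 0 0 0 0"

```text
time: 2.95
tool_pos: [0.5355, -0.1173, 0.2047]
ee_rot: [-3.14, -0.0, 0.079]
wrist_force: [-0.9, -0.6, -0.5]
width: 0.0005
finger_force: 0.0
```

Emit:
drive_tool --deltas "0.33 -0.2 0 0 0 0 0; 0.66 -0.4 0 0 0 0 0; 1 -0.55 0 0 0 0 0; 1 -0.55 0 0 0 0 0;1 -0.55 0 0 0 0 0"

```text
time: 3.45
tool_pos: [0.6286, -0.0591, 0.2045]
ee_rot: [3.141, 0.002, 0.073]
wrist_force: [-0.9, -0.7, -0.1]
width: 0.0002
finger_force: 0.0
```

```bash
python3 to.py .645 -.045 .08 3.14159 0 .0743
```

```text
pose [ 0.6286 -0.0591  0.2045] [3.141e+00 2.000e-03 7.300e-02] t 3.45 delta [ 0.176 -0.13   1.244] [ 0.0006  0.0015 -0.0007] F [-0.9 -0.7 -0.1] w 0.0002
```

Emit:
drive_tool --deltas "0.17 -0.13 0.3 0 0 0 0; 0.17 -0.13 0.7 0 0 0 0; 0.17 -0.13 1 0 0 0 0; 0.17 -0.13 1 0 0 0 0; 0.17 -0.13 1 0 0 0 0"

```text
time: 3.95
tool_pos: [0.6442, -0.0444, 0.1062]
ee_rot: [3.141, 0.0, 0.073]
wrist_force: [0.4, -0.3, 0.4]
width: -0.0
finger_force: 0.0
```

```bash
python3 to.py .645 -.045 .06 3.14159 0 .0743; python3 - <<'E'
from h import *
import cv2
S=snapshot("side");T=snapshot("top")
a=cv2.resize(S["img"][165:265,255:355],None,fx=4,fy=4,interpolation=2);b=cv2.resize(T["img"][140:240,290:390],None,fx=4,fy=4,interpolation=2)
cv2.imwrite("pics/press1.png",np.hstack([a,b])[:,:,::-1])
E
```

```text
pose [ 0.6442 -0.0444  0.1062] [3.141 0.    0.073] t 3.95 delta [0.008 0.006 0.462] [ 0.0004  0.0002 -0.0011] F [ 0.4 -0.3  0.4] w -0.0
```

View pics/press1.png

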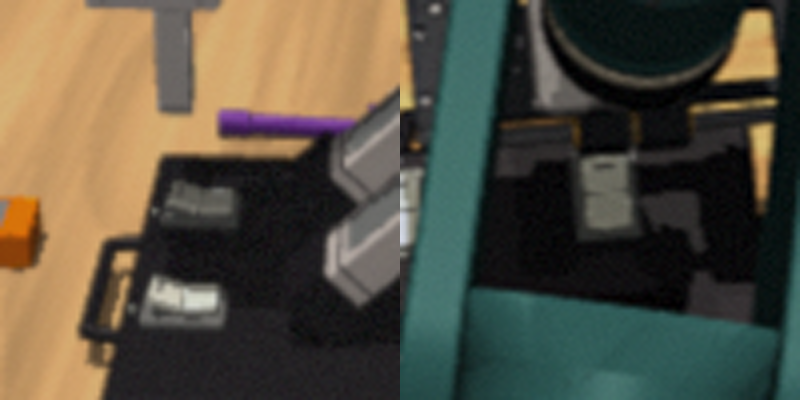

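The finger tips are at side crop (175,110), straight above the far half of the right rocker at (185,188). I'll press down now in small steps.

Emit:
drive_tool --deltas "0 0 0.25 0 0 0 0; 0 0 0.43 0 0 0 0; 0 0 0.48 0 0 0 0; 0 0 0.51 0 0 0 0; 0 0 0.53 0 0 0 0"

```text
time: 4.55
tool_pos: [0.6461, -0.043, 0.0549]
ee_rot: [3.141, -0.003, 0.074]
wrist_force: [-1.7, -1.0, 2.8]
width: 0.0003
finger_force: 1.3
```

Emit:
drive_tool --deltas "0 0 0.02 0 0 0 0; 0 0 0.04 0 0 0 0; 0 0 0.04 0 0 0 0"

```text
time: 4.85
tool_pos: [0.6466, -0.0429, 0.0503]
ee_rot: [3.14, -0.004, 0.075]
wrist_force: [0.9, -0.5, 4.5]
width: 0.0006
finger_force: 2.3
```

Emit:
drive_tool --deltas "0 0 0.02 0 0 0 0; 0 0 0.02 0 0 0 0; 0 0 0.03 0 0 0 0; 0 0 0.03 0 0 0 0"

```text
time: 5.25
tool_pos: [0.6467, -0.043, 0.0501]
ee_rot: [3.14, -0.005, 0.075]
wrist_force: [-2.3, 0.9, 14.0]
width: 0.0004
finger_force: 6.9
```

Emit:
drive_tool --deltas "0 0 -0.4 0 0 0 0; 0 0 -0.8 0 0 0 0; 0 0 -1 0 0 0 0; 0 0 -1 0 0 0 0"

```text
time: 5.65
tool_pos: [0.6471, -0.0428, 0.1499]
ee_rot: [3.14, -0.008, 0.075]
wrist_force: [-0.2, -0.5, 1.4]
width: 0.0005
finger_force: 0.0
```

Emit:
drive_tool --deltas "0 0 -0.4 0 0 0 66; -0.3 0 -0.8 0 0 0 66; -0.6 0 -0.8 0 0 0 66; -1 0 -0.8 0 0 0 66; -1 0 -0.8 0 0 0 66"

```text
time: 6.15
tool_pos: [0.5402, -0.0497, 0.2224]
ee_rot: [-3.14, 0.007, 0.074]
wrist_force: [-1.1, 0.0, -1.2]
width: 0.0371
finger_force: 0.0
```

```bash
python3 to.py .516 -.055 .084 3.14159 0 .0743; python3 - <<'E'
from h import *
import cv2
S=snapshot("side");T=snapshot("top")
a=cv2.resize(S["img"][125:265,255:395],None,fx=4,fy=4,interpolation=2)
cv2.imwrite("pics/press2.png",a[:,:,::-1])
for c in("side","top"):print([(d["xy"],d["confidence"]) for d in finder.look_for(c,"short_pack_mid")])
E
```

```text
pose [ 0.5402 -0.0497  0.2224] [-3.14   0.007  0.074] t 6.15 delta [-0.235  0.037  1.386] [-0.001   0.0047 -0.0003] F [-1.1  0.  -1.2] w 0.0371
[([356.0, 194.0], 0.83), ([244.4, 224.1], 0.67)]
[]
```

View pics/press2.png

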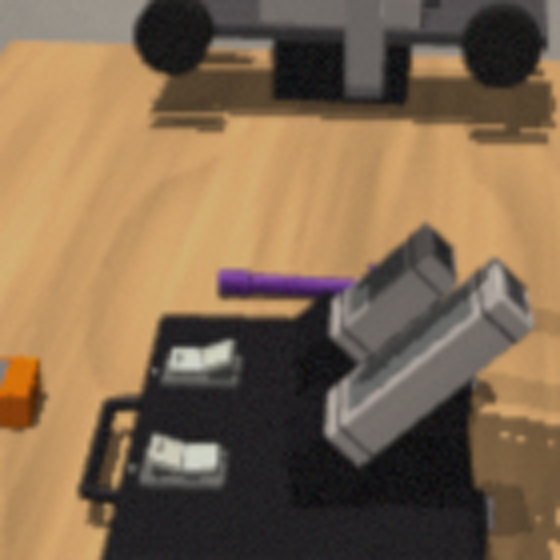

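The right rocker at crop (203,358) is now flat on its far half, so it is off. The left one at (185,455) is unchanged, and the packs are still seated. Next I descend to grasp.

Emit:
drive_tool --deltas "-0.24 0.04 0.2 0 0 0 66; -0.24 0.04 0.5 0 0 0 66; -0.24 0.04 0.8 0 0 0 66; -0.24 0.04 0.8 0 0 0 66; -0.24 0.04 0.8 0 0 0 66"

```text
time: 6.85
tool_pos: [0.5222, -0.0558, 0.1451]
ee_rot: [-3.141, 0.001, 0.075]
wrist_force: [0.2, -0.7, 0.7]
width: 0.066
finger_force: 0.0
```

```bash
python3 to.py .516 -.055 .084 3.14159 0 .0743; python3 - <<'E'
from h import *
import cv2
S=snapshot("side");T=snapshot("top")
a=cv2.resize(S["img"][145:245,285:385],None,fx=4,fy=4,interpolation=2);b=cv2.resize(T["img"][180:280,290:390],None,fx=4,fy=4,interpolation=2)
cv2.imwrite("pics/grasp1.png",np.hstack([a,b])[:,:,::-1])
E
```

```text
pose [ 0.5222 -0.0558  0.1451] [-3.141e+00  1.000e-03  7.500e-02] t 6.85 delta [-0.06  -0.013  0.611] [-0.0003  0.0009  0.0003] F [ 0.2 -0.7  0.7] w 0.066
```

View pics/grasp1.png

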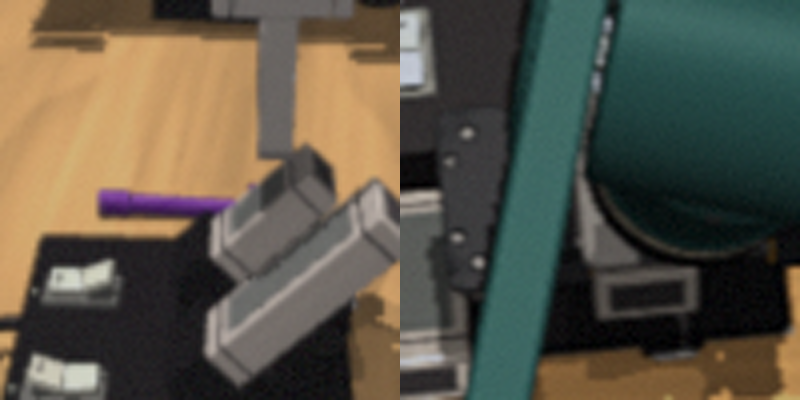

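The near finger at side crop (278,150) is over the pack's +y flank, and the pack's end face at top crop (645,295) sits midway between the fingers. I'll continue down and close.

Emit:
drive_tool --deltas "-0.05 -0.01 0.2 0 0 0 66; -0.05 -0.01 0.4 0 0 0 66; -0.05 -0.01 0.6 0 0 0 66; -0.05 -0.01 0.6 0 0 0 66"

```text
time: 7.35
tool_pos: [0.5159, -0.0551, 0.0844]
ee_rot: [-3.141, 0.003, 0.075]
wrist_force: [-0.2, -0.5, 0.2]
width: 0.0663
finger_force: 0.0
```

Emit:
drive_tool --deltas "0 0 0 0 0 0 30; 0 0 0 0 0 0 30; 0 0 0 0 0 0 30; 0 0 0 0 0 0 30; 0 0 0 0 0 0 30"

```text
time: 7.85
tool_pos: [0.5179, -0.055, 0.0875]
ee_rot: [3.141, -0.004, 0.075]
wrist_force: [-0.2, 2.4, 6.8]
width: 0.0456
finger_force: 30.0
```

Gripped at 45.6 mm with 30 N. Now I draw it out along the bay axis.

Emit:
drive_tool --deltas "-0.06 0 -0.06 0 0 0 30; -0.13 0 -0.13 0 0 0 30; -0.2 0 -0.2 0 0 0 30; -0.27 0 -0.27 0 0 0 30; -0.27 0 -0.27 0 0 0 30"

```text
time: 8.35
tool_pos: [0.4908, -0.0578, 0.1146]
ee_rot: [3.14, -0.005, 0.074]
wrist_force: [1.3, 0.5, 5.0]
width: 0.0458
finger_force: 30.0
```

Emit:
drive_tool --deltas "-0.15 0 -0.15 0 0 0 30; -0.3 0 -0.35 0 0 0 30; -0.4 0 -0.6 0 0 0 30; -0.5 0 -0.85 0 0 0 30; -0.5 0 -1 0 0 0 30"

```text
time: 8.85
tool_pos: [0.4388, -0.0613, 0.2135]
ee_rot: [3.141, 0.001, 0.074]
wrist_force: [0.4, -0.1, -1.1]
width: 0.0461
finger_force: 30.0
```

Emit:
drive_tool --deltas "0 0 -0.2 0 0 0 30; 0 0 -0.4 0 0 0 30; 0 0 -0.6 0 0 0 30;0 0 -0.6 0 0 0 30"

```text
time: 9.25
tool_pos: [0.4409, -0.0614, 0.2743]
ee_rot: [3.14, -0.003, 0.074]
wrist_force: [0.1, -0.2, -1.2]
width: 0.0461
finger_force: 30.0
```

```bash
python3 - <<'E'
from to import *
from scipy.spatial.transform import Rotation as R
o=robot.get_obs();A=R.from_euler("xyz",o["ee_rot"]); 
B=R.from_rotvec(-np.pi/4*np.array([-np.sin(.0743),np.cos(.0743),0]))*A
to(*o["tool_pos"],B.as_euler("xyz")); print(B.apply([0,0,1]),o["finger_force"],o["joint_positions"])
import cv2
S=snapshot("side")
cv2.imwrite("pics/out.png",cv2.resize(S["img"][80:280,265:465],None,fx=3,fy=3,interpolation=2)[:,:,::-1])
E
```

```text
pose [ 0.4409 -0.0614  0.2743] [ 3.14e+00 -3.00e-03  7.40e-02] t 9.25 delta [0. 0. 0.] [-1.e-04  5.e-01  8.e-04] F [ 0.1 -0.2 -1.2] w 0.0461
[ 0.70744347  0.05111089 -0.70491943] 29.99788463115692 [-2.65465718e-01 -1.53517840e-01  1.46934307e+00 -4.41473674e-04
  1.82234163e+00  1.23080957e+00]
```

View pics/out.png

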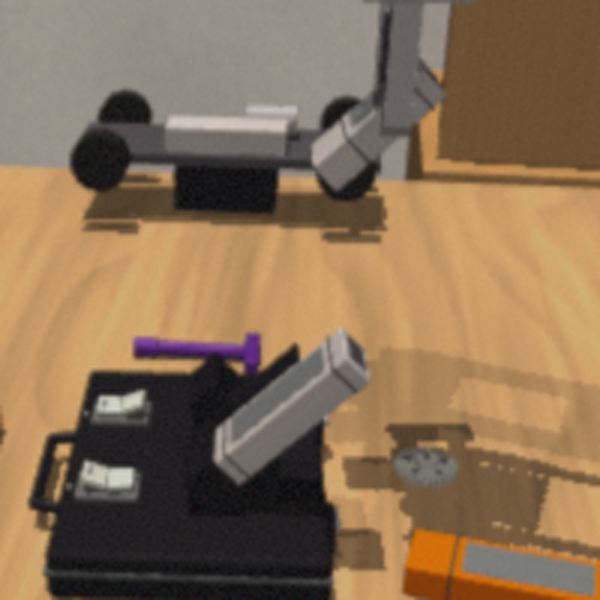

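The short pack is out and held at about 45° (crop (375,130)). The long pack, both switches and the loose things are undisturbed. Next I level it by turning +45° about tool y.

Emit:
drive_tool --deltas "0 0 0 0 0.07 0 30; 0 0 0 0 0.14 0 30; 0 0 0 0 0.21 0 30; 0 0 0 0 0.28 0 30; 0 0 0 0 0.28 0 30"

```text
time: 9.8
tool_pos: [0.4363, -0.0606, 0.2676]
ee_rot: [-3.139, -0.434, 0.071]
wrist_force: [-0.5, -0.3, -1.7]
width: 0.046
finger_force: 30.0
```

Emit:
drive_tool --deltas "0 0 0 0 0.07 0 30; 0 0 0 0 0.14 0 30; 0 0 0 0 0.22 0 30; 0 0 0 0 0.22 0 30; 0 0 0 0 0.22 0 30"

```text
time: 10.3
tool_pos: [0.4396, -0.0615, 0.2714]
ee_rot: [-3.139, -0.781, 0.072]
wrist_force: [0.5, -0.1, -1.2]
width: 0.0457
finger_force: 30.0
```

```bash
python3 - <<'E'
from h import *
import cv2
o=robot.get_obs();print(o["tool_pos"],o["ee_rot"],o["finger_force"],o["width"],o["time"])
S=snapshot("side");T=snapshot("top")
a=cv2.resize(S["img"][60:260,320:450],None,fx=3,fy=3,interpolation=2);b=cv2.resize(T["img"][180:380,260:390],None,fx=3,fy=3,interpolation=2)
cv2.imwrite("pics/lev.png",np.hstack([a,b])[:,:,::-1])
# projected level line through the grasp for comparison
from scipy.spatial.transform import Rotation as R
A=R.from_euler("xyz",o["ee_rot"]);g=o["tool_pos"]+A.apply([0,0,-.019]);d=np.array([np.cos(.0743),np.sin(.0743),0]);y=np.array([-d[1],d[0],0])*.023
uv=proj(S,[g+y-.05*d,g+y+.05*d]);print(g,(uv-[320,60])*3)
E
```

```text
[ 0.43957047 -0.06153023  0.27143902] [-3.13946618 -0.78136354  0.07152379] 29.997387528419495 0.04569823040368748 10.3
[ 0.42622688 -0.06252675  0.28492811] [[327.7316388  179.31475673]
 [175.3415855  177.63371276]]
```

View pics/lev.png

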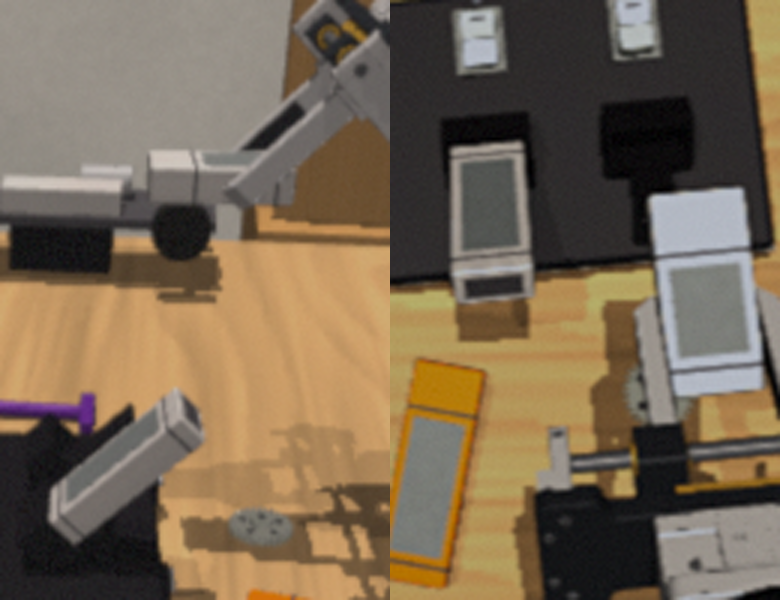

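The pack is level: its lower edge runs from side crop (150,200) to (290,205), within about 2° of the projected level line. The display face is up, and the grasp point is at 0.285 m. I'll let it settle, then hand in.

Emit:
drive_tool --deltas "0 0 0 0 0 0 30; 0 0 0 0 0 0 30; 0 0 0 0 0 0 30; 0 0 0 0 0 0 30; 0 0 0 0 0 0 30"

```text
time: 10.9
tool_pos: [0.4398, -0.0608, 0.2726]
ee_rot: [3.141, -0.785, 0.075]
wrist_force: [0.2, 0.0, -0.7]
width: 0.0463
finger_force: 30.0
```

```bash
python3 -c "
from bench import robot
o=robot.get_obs();print(o['qvel'].round(3),o['finger_force'],o['tool_pos'])
print(robot.close_job())"
```

```text
[-0.005 -0.001  0.003  0.003  0.    -0.001] 29.997118413448334 [ 0.43979556 -0.06083951  0.27258467]
the job is handed in; nothing more can be done
None
```

I switched off the short pack's rocker (right bay), drew the pack out, and handed in at about 11 s with it held level, broad face up, at roughly 0.28 m; the long pack, its switch and the loose things looked undisturbed in the last pictures, and no verdict came back.

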